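# Show a raised-cap bottle to the camera beside the reference

### The job

One bottle on the stopped turntable has its cap sitting too high: we want a picture of it next to the reference bottle. Take the reference bottle out of its grey block and stand it in the sloped V-rest in front of the inspection camera, seated and leaning back in the V; then pick the raised-cap bottle off the turntable and hold it still in the air to the right of the reference (seen from the robot), 80 mm from it centre to centre, bottoms level and leaning back the same way, so that the camera's line of sight falls midway between the two. Finish still holding it there, the bottle touching neither the station nor the reference; leave the sound bottles standing on the turntable and do not knock the camera.

Things in the scene. Friction and masses are not known exactly. Their poses are not given: they have to be found in the camera images.
- reference: Reference bottle: round, white plastic, 79 mm tall; body 36 mm across, straight up to 56 mm; seated blue screw cap 31 mm across, from 61 to 79 mm; about 45 g (+-30 %). Starts standing upright in the block's well, 12 mm deep. Origin: centre of its underside; z along the bottle, towards the cap.
- raised: Bottle with the raised cap, in any of the five places on the turntable. Like the reference, but the cap sits 9 mm higher, from 70 to 88 mm, above bare white threads 27 mm across. About 45 g (+-30 %). Origin: centre of its underside; z along the bottle, towards the cap.
- sound1: Sound bottle standing on the turntable, to be left standing there: same size as the reference. Origin: centre of its underside; z towards the cap. Bottles stand at least 60 mm apart, centre to centre.
- sound2: Sound bottle standing on the turntable, to be left standing there: same size as the reference. Origin: centre of its underside; z towards the cap. Bottles stand at least 60 mm apart, centre to centre.
- sound3: Sound bottle standing on the turntable, to be left standing there: same size as the reference. Origin: centre of its underside; z towards the cap. Bottles stand at least 60 mm apart, centre to centre.
- sound4: Sound bottle standing on the turntable, to be left standing there: same size as the reference. Origin: centre of its underside; z towards the cap. Bottles stand at least 60 mm apart, centre to centre.
- block: Grey plastic block 75 x 75 mm, 25 mm high, fixed to the bench, with one well 40 mm across and 12 mm deep in its middle. Origin: centre of its underside.
- turntable: Round metal turntable, stopped and fixed: disc 540 mm across, its top 80 mm above the bench; rim 4 mm thick, rising 20 mm above the disc. A bracket with a guide plate, up to 292 mm above the bench, stands over its own +y side, more than 90 mm beyond the centre. Origin: disc centre, at bench height; z up.
- stand: Inspection station, fixed: base plate 360 x 210 mm, 10 mm thick, with the V-rest on a pillar and the camera on a post 330 mm high. x: level, from the bottles to the camera, away from the robot; y: left seen from the robot. The camera's line of sight lies at y = 0, the rest at y = +40 mm. Origin: on the bench, level in x with the seat.
- rest: Black V-rest: 44 x 42 mm seat, 100 mm up, sloped 25 deg; at its back (robot side) two V faces 32 mm high, 23 mm to each side. Origin: on the seat, where the bottle's underside centre sits when home in the V. z: the way a seated bottle points, up and leaning 25 deg to the robot; x: up the slope to the camera; y: level, left. Held bottle's place: x 0, y -80 mm, z 0 here; nothing solid is there.
- camera: Inspection camera, lens and ring light 84 mm across, on the station's post, looking down at the bottles along its own -x (parallel to the rest's x). Origin: middle of the light's front, 190 mm from the bottles. Not to be knocked.
There are look-alikes about, which are no part of the job. Leave any orange look-alike of the sound1 alone.

How it is judged:
By the outcome, as a careful person would: the job done as asked, in the order asked, and still so for the second after the job is handed in, while the arm keeps its last pose, push and grip.
It also fails if it takes over 58 s, if anything falls off the work surface, if the arm or the gripper's body presses on something with over 40 N, if the wrist force passes 120 N, or if a joint passes its speed limit or range.

### The arm

A 7-joint arm with a two-finger parallel gripper is mounted at the origin on the work surface. World frame = base frame: x ahead of the robot, y to its left, z up, the work surface at z = 0. Lengths are in mm, angles in rad, forces in N, time in s.
With the tool pointing down it reaches from about 425 to 875 mm from the base axis. Payload 4.7 kg.
Tool frame: the origin (TCP) lies on the mounting face of the last link; the fingertips stand 173 mm ahead of it and the grasp point (between the pads) lies 155 mm ahead of it; z points along the fingers, y is the line along which they close (so a half turn about z gives the same grasp; the last joint's range is limited). The gripper opens to 85 mm and grips with 20 to 120 N. Pads are 22 mm wide; open, the fingers measure 114 mm over their backs; the gripper's body (76 mm by 85 mm) begins 54 mm behind the grasp point. The pads swing forward as they close: fully open they stand 13 mm farther back than shut.
Start: joints at [-1.121, 0.321, -0.07, 1.45, 0.023, 1.371, -0.057], TCP at [274.404, 589.245, 404.749] pointing down, gripper open.
Joint ranges: [-2.86, 2.86], [-0.3, 2.09], [-1.38, 1.24], [0.06, 2.45], [-1.56, 4.7], [0.09, 2.05], [-2.69, 2.69]. Speed limits (rad/s): [2.57, 2.57, 3.14, 3.14, 3.14, 3.14, 3.14].

### API

Orientations are given as a rotation vector (axis times angle).
In Python, from plant import manip gives the robot as it stands. The module is installed in compiled form; this text tells all that it offers. Calls block until the motion is done:
- manip.move_to(position, orientation): joint-space move of the TCP to a pose.
- manip.movel(position, speed=150, frame=None): straight line of the TCP; frame=None keeps the orientation; speed is the mean speed in mm/s.
- manip.set_joints(angles): joint-space move.
- manip.let_go() and manip.gripper_close(): open the fingers fully, or close them until they stop; the grip force is fixed at half the most.
- manip.dwell(seconds).
- manip.solve_ik(position, orientation): joint angles nearest the present ones, or None.
- manip.observe(): the state.
- manip.read_camera(name): name is "side" or "top" or "wrist"; returns the picture (420x560x3 uint8, blue, green, red); there is no depth.
- manip.camera_model(name): a dict with "camera_matrix" (3x3 intrinsics, pixels), "dist" ([k1, k2, p1, p2, k3] as OpenCV has them; the pictures are not rectified), "pose" (4x4, takes a point from camera to world coordinates); the wrist camera has in their place "mount" (4x4, takes a point from camera to tool coordinates, whose origin is the TCP and whose axes are the flange's). Camera axes: x right, y down, z forward; pixel columns grow to the right and rows downward; lengths in mm; the calibration is good to about 2 mm. A picture is of the moment at which its call begins: read the wrist's pose just before it. camera_model takes no time and is no camera call.
A pose or a line that the arm cannot do raises manip.PlanningError and nothing moves.
- manip.finish_job(): hands the job in; it is judged then, once.
The state is a dict: "t": time; "q": joint angles; "qd": joint speeds; "joint_efforts": joint torques, N m; "tcp_pos": TCP position; "tool_rot": TCP orientation; "wrist_force": force on the tool from outside, world axes, zero at the start; "wrist_torque": the same for the moment, N m; "grip_width": finger opening in mm; "grasp_force": force on a finger pad.
Only numpy, scipy, OpenCV 4.12 (cv2) and the standard library are available. Lean on these libraries where they do the work, as an engineer would, in place of code of your own. Each camera call takes 0.05 s, during which the arm holds its last target. There are 200 camera calls.

## Working session

There is one attempt and no reset: what is moved stays moved. The work goes in short steps, each a Python script; the robot and the scene stay as the last script left them, time stands still between calls to the robot, and variables do not carry over. Pictures are saved under pics/ and viewed, at most 10 in all, crops included, and the job is handed in when it is done.

```bash
mkdir -p pics; ls; python3 - <<'E'
from plant import manip
import cv2,numpy as np
np.set_printoptions(precision=4,suppress=True)
ims=[]
for n in("side","top","wrist"):
    im=manip.read_camera(n);cv2.imwrite(f"pics/{n}0.png",im)
    m=manip.camera_model(n);print(n,m)
o=manip.observe();print(o)
E
```

```text
pics
side {'camera_matrix': array([[437.2329,   0.    , 279.4078],
       [  0.    , 437.2329, 202.0938],
       [  0.    ,   0.    ,   1.    ]]), 'dist': array([-0.1369,  0.    ,  0.    ,  0.    ,  0.    ]), 'pose': array([[   0.9828,   -0.071 ,    0.1708,  346.3962],
       [  -0.1838,   -0.4768,    0.8596, -808.5897],
       [   0.0204,   -0.8762,   -0.4816,  627.7916],
       [   0.    ,    0.    ,    0.    ,    1.    ]])}
top {'camera_matrix': array([[521.0024,   0.    , 276.9013],
       [  0.    , 521.0024, 210.2838],
       [  0.    ,   0.    ,   1.    ]]), 'dist': array([0.0391, 0.    , 0.    , 0.    , 0.    ]), 'pose': array([[   0.0112,   -0.9805,    0.1964,  265.7237],
       [  -0.9998,   -0.0139,   -0.0121,   71.2267],
       [   0.0146,   -0.1962,   -0.9804, 1341.5482],
       [   0.    ,    0.    ,    0.    ,    1.    ]])}
wrist {'camera_matrix': array([[347.7976,   0.    , 278.3001],
       [  0.    , 347.7976, 202.2778],
       [  0.    ,   0.    ,   1.    ]]), 'dist': array([-0.088,  0.   ,  0.   ,  0.   ,  0.   ]), 'mount': array([[-0.0003, -0.9464, -0.3229, 84.163 ],
       [ 1.    , -0.0001, -0.0007,  0.3101],
       [ 0.0007, -0.3229,  0.9464, 30.8419],
       [ 0.    ,  0.    ,  0.    ,  1.    ]])}
{'t': 0.15, 'q': array([-1.1209,  0.3217, -0.0701,  1.4514,  0.0226,  1.3708, -0.0569]), 'qd': array([-0.0002, -0.0026,  0.0013, -0.004 , -0.0007, -0.0012, -0.0024]), 'joint_efforts': array([ -0.0008, -49.4096,  -0.3833, -31.4689,   0.013 ,   0.0082,
        -0.    ]), 'tcp_pos': array([274.3811, 589.0794, 403.8586]), 'tool_rot': array([-0.6791, -3.0671,  0.0023]), 'wrist_force': array([-0.2094, -0.1394, -0.9553]), 'wrist_torque': array([ 0.0337,  0.04  , -0.0192]), 'grasp_force': 0.0, 'grip_width': 85.2452739999845}
```

View pics/side0.png

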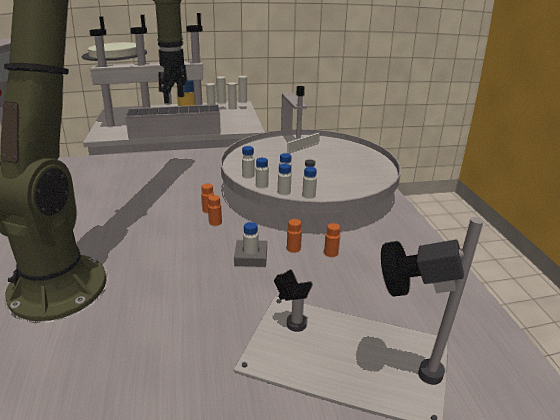

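View pics/top0.png

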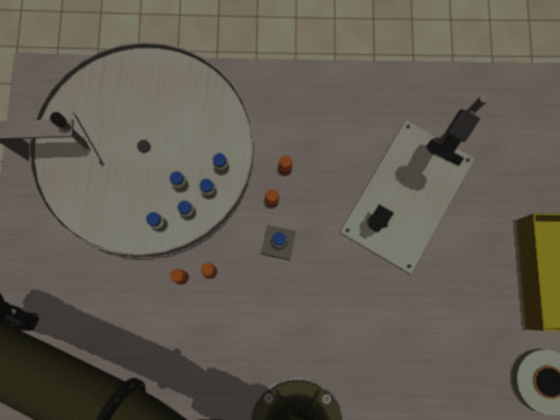

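Side view: five blue-capped bottles on the turntable at (248,151), (262,162), (285,158), (285,169) and (310,172). The reference is in the grey block at (251,238), the orange look-alikes are nearby, the V-rest is at (293,287) and the camera at (420,265). Top view: reference at (279,240), turntable caps at (177,179), (220,161), (207,187), (185,209) and (154,220), V-rest at (380,217), and plate bolts at (408,126), (469,160), (347,232) and (409,267).

```bash
cat > h.py <<'E'
import cv2,numpy as np
from plant import manip
from scipy.spatial.transform import Rotation as R
np.set_printoptions(precision=1,suppress=True)
def rays(n,px,T=None):
    m=manip.camera_model(n); P=m["pose"] if T is None else T
    u=cv2.undistortPoints(np.array(px,float).reshape(-1,1,2),m["camera_matrix"],m["dist"])[:,0]
    d=np.c_[u,np.ones(len(u))]@P[:3,:3].T
    return P[:3,3],d/np.linalg.norm(d,axis=1)[:,None]
def wristT():
    o=manip.observe(); T=np.eye(4); T[:3,:3]=R.from_rotvec(o["tool_rot"]).as_matrix(); T[:3,3]=o["tcp_pos"]
    return T@manip.camera_model("wrist")["mount"]
def onz(n,px,z,T=None):
    c,d=rays(n,px,T); return c+d*((z-c[2])/d[:,2])[:,None]
def tri(obs): # [(c,d),...] single rays
    A=sum(np.eye(3)-np.outer(d,d) for c,d in obs); b=sum((np.eye(3)-np.outer(d,d))@c for c,d in obs)
    p=np.linalg.solve(A,b); return p,[np.linalg.norm(np.cross(p-c,d)) for c,d in obs]
def proj(n,pts,T=None):
    m=manip.camera_model(n); P=np.linalg.inv(m["pose"] if T is None else T)
    return cv2.projectPoints(np.array(pts,float).reshape(-1,3),cv2.Rodrigues(P[:3,:3])[0],P[:3,3],m["camera_matrix"],m["dist"])[0][:,0]
def blobs(im,lo,hi,amin=30):
    m=cv2.inRange(cv2.cvtColor(im,cv2.COLOR_BGR2HSV),lo,hi)
    n,l,s,c=cv2.connectedComponentsWithStats(m)
    return [(c[i],s[i]) for i in range(1,n) if s[i,4]>=amin],l
BLUE=((100,110,50),(125,255,255))
E
python3 - <<'E'
from h import *
s=cv2.imread("pics/side0.png");t=cv2.imread("pics/top0.png");w=cv2.imread("pics/wrist0.png")
for n,im in(("top",t),("side",s)):
    b,_=blobs(im,*BLUE,15)
    for c,st in b: print(n,c,st, onz(n,[c],168 if n=="side" else 159)[0])
bolts=onz("top",[(408,126),(469,160),(347,232),(409,267)],10);print(bolts)
print("rest top z~120",onz("top",[(380,217)],120),"block",onz("top",[(279,242)],25),"disc rim",onz("top",[(144,146)],80))
big=cv2.resize(s[130:210,225:345],None,fx=4.6,fy=4.6,interpolation=cv2.INTER_CUBIC)
can=np.zeros((600,800,3),np.uint8);can[:368,:552]=big; 
can[370:600,:307]=cv2.resize(w,(307,230));can[370:600,310:610]=cv2.resize(s[255:345,270:387],(300,230))
cv2.imwrite("pics/m1.png",can)
E
```

```text
top [219.3 159.6] [214 154  12  12 116] [622.3 193.7 159. ]
top [176.1 177.8] [170 172  13  12 121] [576.6 292.7 159. ]
top [205.9 184.8] [200 179  13  13 119] [560.9 222.7 159. ]
top [184.1 207. ] [178 201  13  13 123] [507.3 271.  159. ]
top [153.  218.6] [147 213  13  12 128] [479.2 340.7 159. ]
top [278.8 238.1] [273 232  12  13 118] [437.8  51.5 159. ]
side [188.5  86.1] [185  81   9  11  84] [ 313.5 1082.2  168. ]
side [247.4 150.1] [242 146  11   9  85] [476.4 320.7 168. ]
side [285.1 157.5] [280 154  11   8  83] [570.2 254.3 168. ]
side [261.4 162. ] [256 158  12   9  94] [502.7 233.1 168. ]
side [284.4 168.3] [279 164  12  10 102] [554.8 186.  168. ]
side [309.7 171.2] [304 166  12  11 109] [614.7 159.7 168. ]
side [250.  227.9] [244 222  13  13 138] [432.7 -82.9 168. ]
[[ 769.1 -295.9   10. ]
 [ 676.  -454.2   10. ]
 [ 477.7 -127.3   10. ]
 [ 389.6 -284.1   10. ]]
rest top z~120 [[ 497.6 -190.3  120. ]] block [[447.2  48.7  25. ]] disc rim [[678.5 391.7  80. ]]
```

View pics/m1.png

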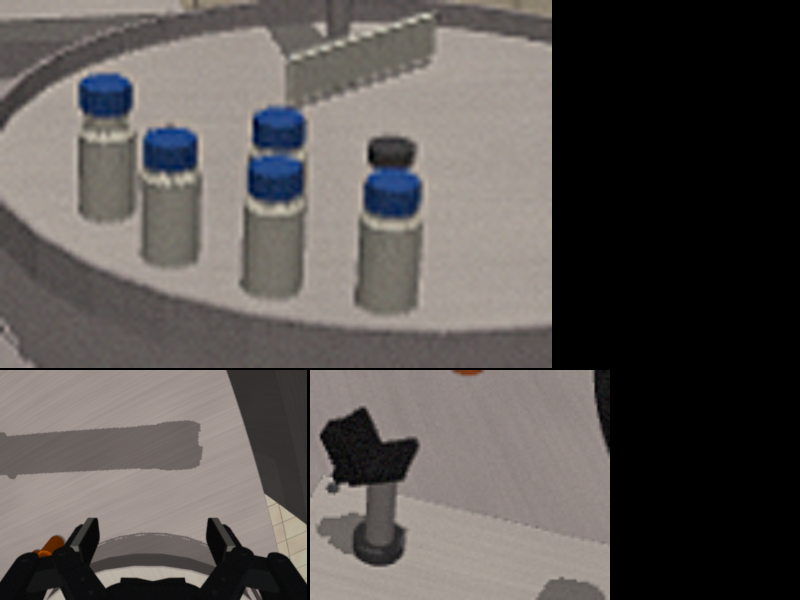

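Top blobs in side order (blob 153,219 → side 248,151; 184,207 → 262,162; 176,178 → 285,158; 206,185 → 285,169; 219,160 → 310,172). In the enlarged crop only the left-most bottle (side 248,151) shows a bare thread gap below its cap. The other four have seated caps, so the left-most is the raised one. I'll check that by triangulation, then look at the station with the wrist camera.

```bash
cat >> h.py <<'E'
def stand_R(yaw):
    return R.from_euler("z",yaw).as_matrix()
def rest_R(yaw): # columns x up slope, y left, z bottle
    return stand_R(yaw)@R.from_euler("y",-25,degrees=True).as_matrix()
def cam_goal(Rc,pc): # wrist camera pose -> tcp pose
    M=manip.camera_model("wrist")["mount"]; C=np.eye(4);C[:3,:3]=Rc;C[:3,3]=pc
    T=C@np.linalg.inv(M); return T[:3,3],R.from_matrix(T[:3,:3]).as_rotvec()
E
python3 - <<'E'
from h import *
prs=[((153,218.6),(247.4,150.1)),((184.1,207),(261.4,162)),((176.1,177.8),(285.1,157.5)),((205.9,184.8),(284.4,168.3)),((219.3,159.6),(309.7,171.2)),((278.8,238.1),(250,227.9))]
for a,b in prs:
    ca,da=rays("top",[a]);cb,db=rays("side",[b]);print(tri([(ca,da[0]),(cb,db[0])]))
yaw=np.arctan2(-169.5,288.9);print(yaw)
Rr=rest_R(yaw);print(Rr)
p=np.array([500,-192,100.])
for k,(off,) in enumerate([((20,-20,230),),((20,-80,230),)]):
    pc=p+Rr@np.array(off,float)
    pos,rv=cam_goal(np.c_[Rr[:,1],Rr[:,0],-Rr[:,2]],pc)
    print(pos,rv,manip.solve_ik(pos,rv))
# arm placing pose
for q in (p,p-80*Rr[:,1]):
  for s in(1,-1):
    Rt=np.c_[-s*Rr[:,0],s*Rr[:,1],-Rr[:,2]]
    print(s,manip.solve_ik(q+Rr[:,2]*207,R.from_matrix(Rt).as_rotvec()))
E
```

```text
(array([478.8, 340.5, 160. ]), [np.float64(0.12241097104653237), np.float64(0.1224109710465873)])
(array([508.8, 272.4, 150.8]), [np.float64(0.1640790568008638), np.float64(0.16407905680085566)])
(array([578.7, 294.3, 150.7]), [np.float64(0.026428922677146884), np.float64(0.026428922676951606)])
(array([562.9, 224. , 150.3]), [np.float64(0.09259447893927651), np.float64(0.09259447893924584)])
(array([624.5, 194.5, 151.5]), [np.float64(0.20041492310945927), np.float64(0.20041492310947598)])
(array([448.6,  50.3,  83.5]), [np.float64(0.05549914758469089), np.float64(0.05549914758454542)])
-0.5305887877865063
[[ 0.8  0.5 -0.4]
 [-0.5  0.9  0.2]
 [ 0.4  0.   0.9]]
[ 490.8 -210.2  356.6] [ 0.8  2.9 -0. ] [-0.4  0.1  0.8  1.9 -0.   1.1  1.4]
[ 460.5 -261.9  356.6] [ 0.8  2.9 -0. ] [-0.4  0.1  0.9  1.9 -0.   1.1  1.6]
1 [-0.6 -0.3  0.8  2.3  0.5  0.7  0.9]
-1 [ 0.7 -0.2 -0.4  2.2  0.1  0.6 -1.9]
1 [-0.4 -0.3  0.7  2.3  0.4  0.7  1.1]
-1 [ 0.5 -0.2 -0.1  2.3  0.   0.6 -1.7]
```

```bash
cat >> h.py <<'E'
YAW=np.arctan2(-169.5,288.9)
def down(a,s=1): # tool down; a = heading of stand-like x
    S=stand_R(a); return np.c_[-s*S[:,0],s*S[:,1],-S[:,2]]
def tilted(yaw,s=1):
    Rr=rest_R(yaw); return np.c_[-s*Rr[:,0],s*Rr[:,1],-Rr[:,2]]
def mv(p,Rt): manip.move_to(list(map(float,p)),R.from_matrix(Rt).as_rotvec())
def shot(name):
    T=wristT(); im=manip.read_camera("wrist"); cv2.imwrite(f"pics/{name}.png",im); np.save(f"pics/{name}.npy",T); return im,T
E
python3 - <<'E'
from h import *
mv([448.6,50.3,340],down(YAW))
manip.dwell(.2); im,T=shot("wref"); print(manip.observe()["t"])
for c,s in blobs(im,*BLUE,60)[0]: print("ref",c,s,onz("wrist",[c],83,T))
Rr=rest_R(YAW);p=np.array([500,-192,100.])
for k,off in enumerate([(20,-20,230),(20,-80,230)]):
    pos,rv=cam_goal(np.c_[Rr[:,1],Rr[:,0],-Rr[:,2]],p+Rr@np.array(off,float))
    manip.move_to(list(pos),rv); manip.dwell(.2); shot(f"wst{k}"); print(manip.observe()["t"],manip.observe()["q"])
a=[cv2.convertScaleAbs(cv2.imread(f"pics/{n}.png"),alpha=2.2 if 'st' in n else 1,beta=0) for n in("wst0","wst1")]
cv2.imwrite("pics/m2.png",np.hstack([x[:,80:480] for x in a]))
E
```

```text
2.45
ref [276.7 210.9] [ 254  187   47   48 1727] [[447.6  50.4  83. ]]
3.7667 [-0.4  0.1  0.8  1.9 -0.   1.1  1.4]
4.3667 [-0.3  0.1  0.8  1.9 -0.   1.1  1.5]
```

View pics/m2.png

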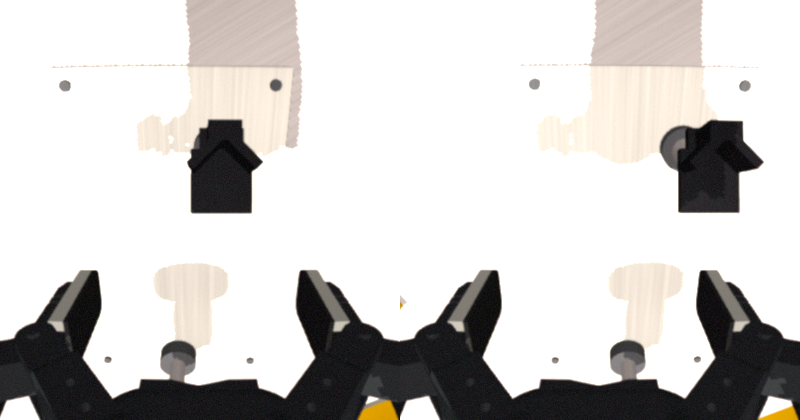

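Both wrist views show the station in near plan view. The V-rest is at about (305,165) in wst0 and (390,165) in wst1, with the V at the top (robot side), its apex near (305,140) and the seat's far edge at row 212. I'll enlarge the rest to read its corners.

```bash
python3 - <<'E'
from h import *
o=[]
for n,x0 in(("wst0",260),("wst1",350)):
    im=cv2.imread(f"pics/{n}.png")[112:222,x0:x0+100].astype(float)
    im=np.clip((im/255)**.5*255*1.6-40,0,255).astype(np.uint8)
    o.append(cv2.resize(im,(400,440),interpolation=cv2.INTER_CUBIC))
cv2.imwrite("pics/m3.png",np.hstack(o))
# bolts on plate z=10 via dark blobs
for n in("wst0","wst1"):
    g=cv2.imread(f"pics/{n}.png",0);T=np.load(f"pics/{n}.npy")
    k,l,s,c=cv2.connectedComponentsWithStats((g<110).astype(np.uint8))
    for i in range(1,k):
        if 10<s[i,4]<250: print(n,c[i],s[i,4],onz("wrist",[c[i]],10,T)[0])
E
```

```text
wst0 [169.7  65.9] 28 [ 390.4 -254.8   10. ]
wst0 [187.5  65.6] 12 [ 398.1 -241.8   10. ]
wst0 [220.8  64.8] 15 [ 412.1 -217.4   10. ]
wst0 [242.7  64.8] 39 [ 421.4 -201.7   10. ]
wst0 [137.5  66.8] 16 [ 376.4 -278.8   10. ]
wst0 [144.6  85.5] 118 [ 391.9 -283.2   10. ]
wst0 [555.1 153.6] 245 [636.1  19.6  10. ]
wst0 [187.4 359.2] 47 [ 677.4 -450.5   10. ]
wst0 [329.7 360.2] 47 [ 769.  -294.7   10. ]
wst1 [556.1   2.4] 41 [473.2   2.3  10. ]
wst1 [234.5  64.5] 12 [ 387.7 -259.7   10. ]
wst1 [214.2  83.7] 109 [ 391.9 -283.    10. ]
wst1 [282.4  85.6] 21 [ 422.8 -233.8   10. ]
wst1 [424.5  85.5] 116 [ 483.1 -127.2   10. ]
wst1 [348.8 104.5] 13 [ 465.4 -191.8   10. ]
wst1 [353.3 104.5] 11 [ 467.3 -188.4   10. ]
wst1 [234.7 359.9] 45 [ 677.8 -450.6   10. ]
wst1 [376.8 359. ] 43 [ 769.  -294.6   10. ]
```

View pics/m3.png

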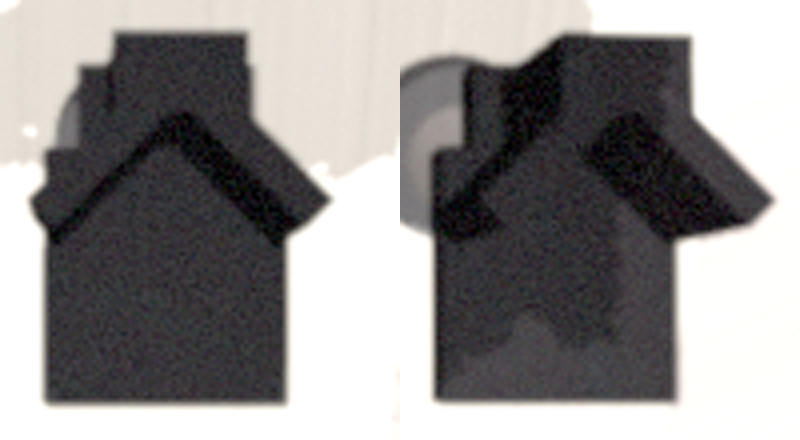

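The enlarged crop shows the rest clearly. The V faces form a 90° V (dark bands), with the seat-level apex at about (303,147) in wst0 and (392.5,146) in wst1. The seat's far corners are (271,213)/(331.5,213) and (359,212.5)/(419,212.5). The nearest plate bolts also match the top view.

```bash
python3 - <<'E'
from h import *
T0,T1=[np.load(f"pics/wst{k}.npy") for k in(0,1)]
d=np.array([769-677.6,-294.65+450.55])  # y dir
e=np.array([677.6-391.9,-450.55+283.1]); f=np.array([483.1-391.9,-127.2+283.1])
yaws=[np.arctan2(-d[0],d[1]),np.arctan2(e[1],e[0]),np.arctan2(-f[0],f[1])];print(np.degrees(yaws))
yaw=np.mean(yaws);Rr=rest_R(yaw);S=stand_R(yaw)
print("bolt-centre stand coords y:",(S.T@np.array([769,-294.65,0]))[1],(S.T@np.array([677.6,-450.55,0]))[1])
P={}
for n,a,b in(("cornR",(271.25,212.75),(358.75,212.5)),("cornL",(331.5,212.75),(419,212.5)),("apex0",(303,147),(392.5,145.75)),("apex32",(305,139.5),(408.75,139.5))):
    p,r=tri([(c,d[0]) for c,d in(rays("wrist",[a],T0),rays("wrist",[b],T1))]);P[n]=p;print(n,p,np.round(r,2),"rest-rot coords",Rr.T@p,"stand",S.T@p)
# origin by fixing seat height: p = apex0 + 25.46 x
print(P["apex0"]+25.46*Rr[:,0])
E
```

```text
[-30.4 -30.4 -30.3]
bolt-centre stand coords y: 134.451709763069 -46.265654537151846
cornR [ 512.2 -226.   103.7] [0.1 0.1] rest-rot coords [ 547.9   63.9 -141.1] stand [556.2  63.9 103.7]
cornL [ 531.2 -189.8  107.5] [0.2 0.2] rest-rot coords [ 547.8  104.7 -136.8] stand [554.3 104.7 107.5]
apex0 [ 485.3 -185.7   91.9] [0.4 0.4] rest-rot coords [ 503.4   85.1 -133.3] stand [512.6  85.1  91.9]
apex32 [ 473.8 -180.3  122. ] [0. 0.] rest-rot coords [ 504.7   83.9 -100.7] stand [500.   83.9 122. ]
[ 505.2 -197.3  102.7]
```

```bash
cat >> h.py <<'E'
YAW=np.radians(-30.37); RR=rest_R(YAW); O=np.array([506.4,-199.1,100.]); H=O-80*RR[:,1]
REF=np.array([448.,50.4,13.]); G=51+155
E
python3 - <<'E'
from h import *
np.set_printoptions(precision=3,suppress=True)
lo=np.array([-2.86,-.3,-1.38,.06,-1.56,.09,-2.69]);hi=np.array([2.86,2.09,1.24,2.45,4.7,2.05,2.69])
for s in(1,-1):
    for nm,q,Rt in(("rest",O+RR[:,2]*G,tilted(YAW,s)),("rest+60",O+RR[:,2]*(G+60),tilted(YAW,s)),("held",H+RR[:,2]*G,tilted(YAW,s)),("held+60",H+RR[:,2]*(G+60),tilted(YAW,s)),("ref",REF+[0,0,G],down(YAW,s)),("refup",REF+[0,0,G+120],down(YAW,s))):
        j=manip.solve_ik(list(q),R.from_matrix(Rt).as_rotvec())
        print(s,nm,j, None if j is None else np.minimum(np.array(j)-lo,hi-np.array(j)).min())
E
```

```text
1 rest [-0.424 -0.203  0.615  2.252  0.409  0.675  0.974] 0.09715207411740692
1 rest+60 [-0.131 -0.292  0.299  2.224  0.325  0.808  1.035] 0.008360121229567752
1 held [-0.335 -0.26   0.713  2.273  0.371  0.66   1.191] 0.039873424431554005
1 held+60 [ 0.305 -0.295  0.116  2.236  0.113  0.767  1.4  ] 0.005223536940189122
1 ref [-0.788  0.088  0.645  2.151 -0.067  0.921  0.936] 0.2989656364260891
1 refup [-0.819 -0.097  0.622  2.028  0.061  1.194  0.819] 0.20305661380300682
-1 rest [ 0.01  -0.15   0.213  2.24   0.264  0.645 -2.052] 0.1504370987387773
-1 rest+60 [ 0.124 -0.266  0.08   2.217  0.221  0.786 -2.02 ] 0.033961690327302285
-1 held [ 0.09  -0.185  0.332  2.262  0.175  0.626 -1.792] 0.11522366372689591
-1 held+60 [ 0.746 -0.283 -0.259  2.224 -0.074  0.757 -1.578] 0.01706560959358433
-1 ref [-0.642  0.085  0.491  2.147 -0.05   0.921 -2.224] 0.3031568393946884
-1 refup [-0.54  -0.074  0.356  2.02   0.028  1.191 -2.296] 0.22630208633632176
```

```bash
python3 - <<'E'
from h import *
up=lambda z:list(REF+[0,0,z])
mv(up(G+115),down(YAW)); manip.movel(up(G),speed=150)
o=manip.observe();print(o["t"],o["tcp_pos"])
manip.gripper_close(); o=manip.observe();print(o["t"],o["grip_width"],o["grasp_force"],o["wrist_force"],o["tcp_pos"])
manip.movel(up(G+110),speed=150); o=manip.observe();print(o["t"],o["grip_width"],o["wrist_force"],o["q"])
np.set_printoptions(precision=3)
for z in(0,20,45):
    print(manip.solve_ik(list(O+RR[:,2]*G+[0,0,z]),R.from_matrix(tilted(YAW)).as_rotvec()))
im,T=shot("wheld"); cv2.imwrite("pics/sideheld.png",manip.read_camera("side"))
E
```

```text
6.5083 [448.5  50.1 219.7]
7.0333 34.029295928607 59.58365321159363 [-0.7 -0.4  6.4] [448.5  50.5 219.7]
7.9167 34.4812158909683 [ 0.1  1.  -0.7] [-0.8 -0.1  0.6  2.   0.1  1.2  0.8]
[-0.663 -0.264  0.824  2.257  0.53   0.711  0.88 ]
[-0.489 -0.249  0.659  2.23   0.446  0.738  0.95 ]
[-0.509 -0.29   0.657  2.2    0.462  0.806  0.943]
```

```bash
python3 - <<'E'
from h import *
Rt=tilted(YAW); P=lambda x,z: list(O+RR@np.array([x,0,G+z]))
manip.move_to(list(O+RR[:,2]*G+[0,0,38.]),R.from_matrix(Rt).as_rotvec())
o=manip.observe();f0=o["wrist_force"];print(o["t"],o["q"],f0,o["grip_width"])
manip.movel(P(4,3),speed=60)
manip.dwell(.15);o=manip.observe();f0=RR.T@o["wrist_force"];print(o["t"],f0,RR.T@(o["tcp_pos"]-O)-[0,0,G])
def creep(x,z,ax,sgn,lim,n):
    for i in range(n):
        if ax==0:x-=.7
        else:z-=.7
        manip.movel(P(x,z),speed=10);manip.dwell(.05)
        o=manip.observe();f=RR.T@o["wrist_force"]-f0
        print(round(x,1),round(z,1),f,round(o["t"],2))
        if f[ax]>lim:break
    return x,z
x,z=creep(4,3,2,1,4,10)
print(RR.T@(manip.observe()["tcp_pos"]-O)-[0,0,G])
cv2.imwrite("pics/side1.png",manip.read_camera("side"));cv2.imwrite("pics/top1.png",manip.read_camera("top"))
print(manip.observe()["q"])
E
```

```text
8.975 [-0.5 -0.3  0.7  2.2  0.5  0.8  0.9] [0.6 0.5 0.5] 34.13507430331349
9.8333 [ 0.3  0.5 -1.1] [4.4 0.1 3.3]
4 2.3 [-0.2 -0.4  1. ] 10.13
4 1.6 [ 0.  -0.5 -0.5] 10.43
4 0.9 [-0.5 -0.5  2.4] 10.73
4 0.2 [-3.6 -3.1 14.1] 11.03
[4.3 0.1 0.9]
[-0.5 -0.2  0.7  2.2  0.4  0.7  1. ]
```

```bash
python3 - <<'E'
from h import *
P=lambda x,z: list(O+RR@np.array([x,0,G+z]))
manip.movel(P(4,1.0),speed=10);manip.dwell(.1);f0=RR.T@manip.observe()["wrist_force"];print(f0)
x=4.
for i in range(10):
    x-=.7;manip.movel(P(x,1.0),speed=12);manip.dwell(.05)
    o=manip.observe();f=RR.T@o["wrist_force"]-f0;print(round(x,1),f,round(o["t"],2))
    if f[0]>3:break
manip.movel(P(x,.5),speed=10);manip.dwell(.1)
o=manip.observe();print(RR.T@o["wrist_force"],RR.T@(o["tcp_pos"]-O)-[0,0,G],o["t"])
cv2.imwrite("pics/side1.png",manip.read_camera("side"));im,T=shot("wseat")
E
```

```text
[-0.7 -1.4  1.6]
3.3 [ 0.1  1.  -1. ] 11.78
2.6 [ 0.7  1.  -0.8] 12.08
1.9 [ 1.   1.3 -1. ] 12.38
1.2 [ 0.5  0.8 -1.4] 12.68
0.5 [ 0.4  1.6 -1.5] 12.98
-0.2 [ 0.9  1.2 -2.6] 13.28
-0.9 [ 1.   1.5 -1.9] 13.58
-1.6 [ 4.3  1.4 -4.3] 13.88
[ 3.1 -2.3  4.5] [-0.9 -0.1  1. ] 14.2333
```

```bash
python3 - <<'E'
from h import *
manip.let_go();manip.dwell(.2)
o=manip.observe();p=o["tcp_pos"];print(o["t"],o["grip_width"],o["wrist_force"])
manip.movel(list(p+[0,0,38.]),speed=120)
c=O+79*RR[:,2]
manip.movel([c[0],c[1],375.],speed=150,frame=R.from_matrix(down(YAW)).as_rotvec())
o=manip.observe();print(o["t"],o["tcp_pos"],o["q"]);manip.dwell(.15)
im,T=shot("wafter");s=manip.read_camera("side");t=manip.read_camera("top")
cv2.imwrite("pics/side2.png",s);cv2.imwrite("pics/top2.png",t)
print("expected cap centre",O+70*RR[:,2])
for n,i,TT in(("wrist",im,T),("side",s,None),("top",t,None)):
    for cc,st in blobs(i,*BLUE,40)[0]: print(n,cc,st,proj(n,[O+70*RR[:,2]],TT))
can=np.hstack([im[60:360,150:450],cv2.resize(s[235:340,260:365],(300,300))]);cv2.imwrite("pics/m4.png",can)
E
```

```text
15.0917 85.3100807839486 [-0.1  0.  -0.4]
16.2083 [ 477.  -182.1  373.4] [-0.5  0.   0.9  1.9 -0.   1.3  1.4]
expected cap centre [ 480.9 -184.1  163.4]
wrist [278.2 246.6] [ 251  217   56   58 2427] [[278.3 248.8]]
side [185.  86.] [177  81  17  11 168] [[283.8 257.5]]
side [247.4 150.1] [242 146  11   9  85] [[283.8 257.5]]
side [258.5 161.8] [256 158   6   9  44] [[283.8 257.5]]
side [311.1 171.2] [307 166   9  11  79] [[283.8 257.5]]
side [284.1 257.7] [275 250  19  16 221] [[283.8 257.5]]
top [219.2 159.6] [214 154  12  12 115] [[381.5 220.6]]
top [176.2 177.8] [170 172  13  12 119] [[381.5 220.6]]
top [205.9 184.9] [200 179  13  13 117] [[381.5 220.6]]
top [184.  206.9] [178 201  13  13 120] [[381.5 220.6]]
top [153.  218.6] [147 213  13  12 128] [[381.5 220.6]]
top [380.3 221.8] [375 216  12  12  99] [[381.5 220.6]]
```

View pics/m4.png

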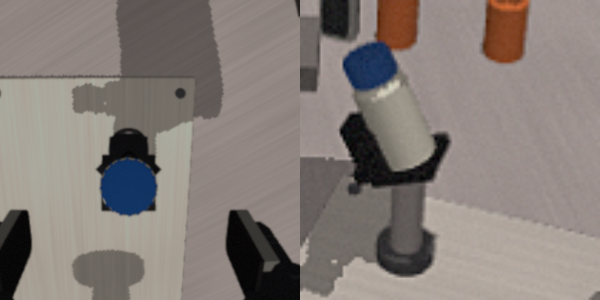

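The reference is seated: in the wrist crop the cap is centred over the rest at (278,247), and the side crop shows it leaning back in the V. The measured cap positions agree with the expected ones to about 1–2 px. Next is the raised bottle.

```bash
python3 - <<'E'
from h import *
np.set_printoptions(precision=2,suppress=True)
a=np.radians(-45)
for aa in(-66,-45,-30): print(aa,manip.solve_ik([478.8,340.5,286],R.from_matrix(down(np.radians(aa))).as_rotvec()))
mv([450,60,400],down(np.radians(-38)))
mv([478.8,340.5,410],down(a));manip.dwell(.2)
im,T=shot("wraised");o=manip.observe();print(o["t"],o["q"],o["tcp_pos"])
for c,s in blobs(im,*BLUE,60)[0]: print(c,s,onz("wrist",[c],159,T)[0],onz("wrist",[c],150,T)[0])
E
```

```text
-66 [-0.98  0.28  0.37  1.77 -0.11  1.11 -0.15]
-45 [-1.03  0.29  0.43  1.77 -0.13  1.11  0.23]
-30 [-1.08  0.29  0.49  1.77 -0.15  1.11  0.51]
18.8167 [-1.07  0.19  0.47  1.62 -0.09  1.35  0.2 ] [479.31 339.07 410.58]
[278.15 211.12] [ 256  187   46   49 1786] [477.63 340.37 159.  ] [479.98 338.01 150.  ]
[243.73 292.  ] [ 223  270   41   45 1485] [504.6  277.04 159.  ] [508.04 272.09 150.  ]
[325.61 327.12] [ 307  306   39   43 1338] [571.47 298.18 159.  ] [577.64 294.09 150.  ]
[251.53 363.14] [ 233  344   37   39 1187] [555.52 231.15 159.  ] [561.04 224.33 150.  ]
```

View pics/wraised.png

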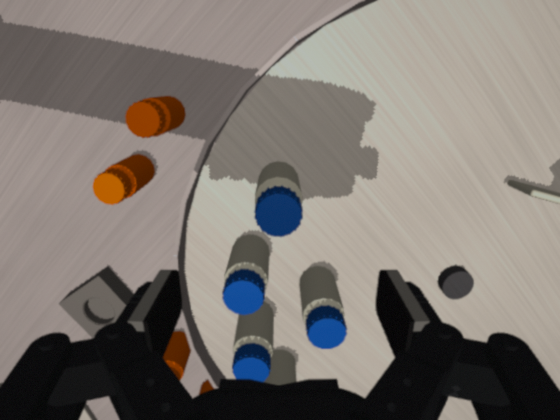

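The wrist view shows the raised bottle at (278,211) with its neighbours below at (244,292) and (326,327). The fingers close left–right, clear of all of them.

```bash
python3 - <<'E'
from h import *
B=np.array([478.,340.4,80])
manip.movel([478,340.4,360],speed=150);manip.movel(list(B+[0,0,G]),speed=100)
o=manip.observe();print(o["t"],o["tcp_pos"],o["wrist_force"])
manip.gripper_close();o=manip.observe();print(o["t"],o["grip_width"],o["grasp_force"],o["wrist_force"])
manip.movel(list(B+[0,0,G+125]),speed=150)
o=manip.observe();print(o["t"],o["grip_width"],o["wrist_force"],o["tcp_pos"])
mv([450,60,400],down(np.radians(-38)))
manip.dwell(.1);im,T=shot("wheld2");o=manip.observe();print(o["t"],o["q"],o["grip_width"])
for n in("side","top"):
    i=manip.read_camera(n);cv2.imwrite(f"pics/{n}3.png",i)
for z in(0,20,40,60):
    print(z,manip.solve_ik(list(H+RR[:,2]*G+[0,0,z]),R.from_matrix(tilted(YAW)).as_rotvec()),
     manip.solve_ik(list(H+RR[:,2]*G+[0,0,z]),R.from_matrix(tilted(YAW,-1)).as_rotvec()))
E
```

```text
20.1917 [478.4 340.6 286.7] [0.4 0.8 0.6]
20.7167 34.43466381366566 59.96753633022308 [-0.5  0.   3.4]
21.7 34.05953706557645 [-0.7 -0.2  0.3] [477.6 340.3 409.7]
22.9417 [-0.9 -0.2  0.7  1.9  0.1  1.3  0.6] 34.5014458031716
0 [-0.3 -0.2  0.7  2.3  0.3  0.7  1.2] [ 0.3 -0.2  0.1  2.3  0.1  0.6 -1.7]
20 [-0.3 -0.3  0.7  2.2  0.4  0.7  1.2] [ 0.4 -0.2  0.1  2.2  0.1  0.7 -1.7]
40 [-0.1 -0.3  0.5  2.2  0.3  0.7  1.3] [ 0.4 -0.2  0.1  2.2  0.1  0.7 -1.7]
60 [-0.1 -0.3  0.5  2.2  0.3  0.8  1.3] [ 0.4 -0.2  0.1  2.2  0.1  0.8 -1.7]
```

```bash
python3 - <<'E'
from h import *
np.set_printoptions(precision=3,suppress=True)
c=H+70*RR[:,2]
mv([c[0],c[1],425],down(YAW)); o=manip.observe();print(o["t"],o["q"],o["tcp_pos"])
F=H+RR@np.array([-1.,0,G+.5])
rv=R.from_matrix(tilted(YAW)).as_rotvec()
print(manip.solve_ik(list(F),rv))
manip.movel(list(F+[0,0,35.]),speed=100,frame=rv)
manip.movel(list(F),speed=60)
manip.dwell(.4);o=manip.observe()
print(o["t"],o["q"],RR.T@(o["tcp_pos"]-H)-[0,0,G],o["wrist_force"],o["grip_width"])
print(RR.T@R.from_rotvec(o["tool_rot"]).as_matrix())
im,T=shot("wf");s=manip.read_camera("side");t=manip.read_camera("top")
for n,i in(("side",s),("top",t)):
    cv2.imwrite(f"pics/{n}4.png",i)
    print(proj(n,[O+70*RR[:,2],H+79*RR[:,2]]))
    for cc,st in blobs(i,*BLUE,15)[0]: print(n,cc,st)
can=np.hstack([cv2.resize(s[220:340,230:370],(400,343)),cv2.resize(t[180:300,320:460],(400,343))]);cv2.imwrite("pics/m5.png",can)
E
```

```text
24.2417 [-0.778 -0.066  1.221  1.798  0.062  1.366  1.473] [ 441.115 -251.623  424.789]
[-0.271 -0.247  0.657  2.274  0.339  0.653  1.217]
26.7083 [-0.252 -0.243  0.639  2.273  0.328  0.651  1.226] [-0.85   0.025  0.663] [ 0.192 -0.222  0.205] 34.01905070321783
[[-1.  0.  0.]
 [ 0.  1.  0.]
 [-0.  0. -1.]]
[[283.819 257.547]
 [265.665 279.803]]
side [285.048 157.542] [280 154  11   8  83]
side [261.409 162.086] [256 158  12   9  93]
side [284.373 168.255] [279 164  12  10 102]
side [309.664 171.2  ] [304 166  12  11 110]
side [285.855 257.18 ] [279 250  15  16 172]
side [270.524 278.671] [265 270  12  19 143]
side [257.9 282.6] [256 280   5   6  20]
[[381.472 220.624]
 [412.41  239.386]]
top [219.209 159.617] [214 154  12  12 115]
top [176.161 177.746] [170 172  13  12 118]
top [205.898 184.898] [200 179  13  13 118]
top [183.992 206.95 ] [178 201  13  13 120]
top [380.993 221.326] [375 215  13  14 138]
```

View pics/m5.png

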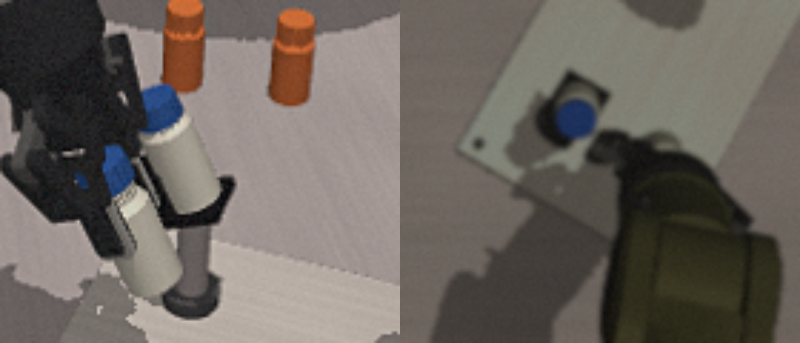

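```bash
python3 - <<'E'
from h import *
s=cv2.imread("pics/side4.png");S=4
im=cv2.resize(s[225:345,225:365],None,fx=S,fy=S,interpolation=cv2.INTER_CUBIC)
th=np.linspace(0,2*np.pi,60)
for B,cp in((O,79),(H,88)):
    B=B+RR@np.array([-.7,0,0])
    for r,z in((18,0),(18,56),(15.5,cp)):
        q=proj("side",B+(RR@np.array([r*np.cos(th),r*np.sin(th),0*th+z])).T)
        for u in q: cv2.circle(im,tuple(int(round(v)) for v in ((u-[225,225]+.5)*S)),1,(0,0,255),-1)
cv2.imwrite("pics/m6.png",im)
E
```

```text
(no output)
```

View pics/m6.png

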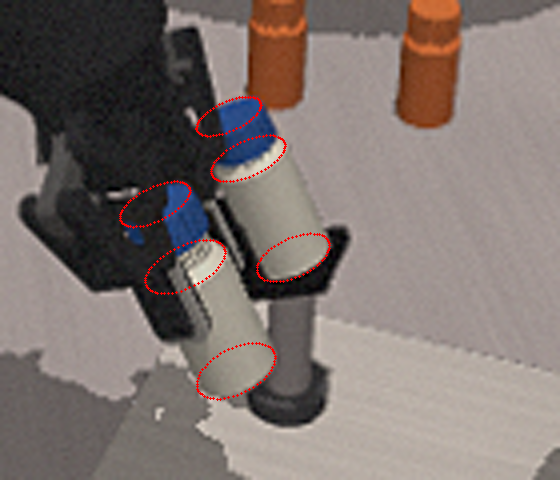

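Both bottles match the expected outlines: the bottoms are level, the lean is the same, and the gap is clear. I'm handing the job in.

```bash
python3 -c "
from plant import manip
print(manip.finish_job(),manip.observe()['t'])"
```

```text
the job is handed in; nothing more can be done
the job is handed in; nothing more can be done
```

The job is handed in, at about 27 s of robot time: the reference bottle is seated in the V-rest, and the raised-cap bottle is held still 80 mm to its right, bottoms level to within about 1 mm and leaning back the same way.

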